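Touch-mix a vial on the vortex mixer and keep it running

ROBOT

A 6-joint arm with a two-finger parallel gripper is mounted at the origin on the work surface; the furniture and walls round the work are solid. World frame = base frame: x ahead of the robot, y to its left, z up, the work surface at z = 0. Lengths are in m, angles in rad, forces in N, time in s.
With the tool pointing down it reaches from about 0.35 to 0.95 m from the base axis. Payload 17.4 kg.
Tool frame: the origin (TCP) lies at the very end of the fingers, on their centre line; the grasp point (between the pads) lies 19 mm behind it; z points along the fingers, y is the line along which they close (so a half turn about z gives the same grasp; the last joint's range is limited). The gripper opens to 93 mm and grips with 3 to 60 N. Pads are 15 mm wide; open, the fingers measure 128 mm over their backs; the gripper's body (75 mm by 188 mm) begins 65 mm behind the grasp point.
Start: joints at [1.074, 0.116, 1.442, -0, 1.584, -0.038], TCP at [0.299, 0.605, 0.219] pointing down, gripper open.
Joint ranges: [-2.83, 2.83], [-0.83, 2.19], [0.07, 2.5], [-1.14, 4.28], [0.01, 3], [-2.97, 2.97]. Speed limits (rad/s): [1.89, 1.89, 2.22, 3.14, 3.14, 3.14].

INTERFACE

Orientations are given as a rotation vector (axis times angle).
In Python, from cell import robot gives the robot as it stands.
- The arm moves only by the shell command python3 -m jog 'ROWS' [OPENING]. ROWS is JSON, a list of rows, each a list of 4 numbers: the shift along the tool's x, y, z in m, then the turn about the tool's z in degrees. In form: [[tx, ty, tz, turn], ...]. A call has exactly 8 rows; each row shifts and turns the commanded pose from where the row before left it, along the tool's axes as they then stand; what a row does not reach is not made up. A row lasts 1/10 s, in which the tool goes at most 50 mm and 8.59 degrees, less where a joint would pass 70% of its speed; a pose out of reach is approached as far as the arm can. A call is refused whole if a number of a shift passes 0.05 or a number of a turn 8.59, either way. A call with a gripper value outside its range is refused whole. OPENING is the finger opening in m, from 0 to 0.093, set as the call begins (- or left out, the last holds). The fingers move at their own pace and stop on an object; the grip force is fixed at half the most. Time passes only in rows, so rows that do not move let the fingers close, or fill a call up. It gives the time, the measured TCP pose, the force, the opening and the grip force at its end, in the units of the state.
- robot.get_obs(): the state, without advancing time (a new reading comes with each control period).
- robot.get_image(name): name is "scene" or "top" or "wrist"; returns (picture, depth): 420x560x3 uint8, blue, green, red; 420x560 float32, m along the optical axis (not along the pixel's ray), 0 where there is no reading.
- robot.camera_info(name): a dict with "fx", "fy", "cx", "cy" (pixels), "R" (3x3) and "t" (3): a world point X has camera coordinates R X + t. Camera axes: x right, y down, z forward; pixel columns grow to the right and rows downward; lengths in m; the calibration is good to about 2 mm. The wrist camera is an equidistant fisheye: a pixel r from the principal point sees the ray r / f radians off the axis. A picture is of the moment at which its call begins: read the wrist's pose just before it. camera_info takes no time and is no camera call; for the wrist camera it gives the pose at the moment of the call.
- robot.hand_in(): hands the job in; it is judged then, once.
Trained networks look in the newest picture that a camera, given by its name, has taken for a name from the list of things; names that differ only in an ending like _2 or _b are one class to them, and where a whole thing is asked for, a point or a joint stands for the part that bears it (a point fixed in the world has none). Each returns a list of dicts, best first, with "confidence" (0 to 1); they miss things now and then, are a little off and sometimes report something else, mostly with a low value. They report only what shows in the picture. A call takes as long as a camera call.
- robot.outline_of(camera, query): "mask" (420x560 bool, what is visible of it) and "point" ([row, column] in pixels, amid what is visible of it).
The state is a dict: "t": time; "joints": joint angles; "qvel": joint speeds; "joint_efforts": joint torques, N m; "position": TCP position; "ee_rot": TCP orientation; "wrist_force": force on the tool from outside, world axes, zero at the start; "wrist_torque": the same for the moment, N m; "gripper_width": finger opening in m; "finger_force": force on a finger pad.
Only numpy, scipy, OpenCV 4.12 (cv2) and the standard library are available. Lean on these libraries where they do the work, as an engineer would, in place of code of your own. Each camera call takes 0.05 s, during which the arm holds its last target. There are 200 camera calls.

TASK

Switch the vortex mixer on by pressing in the top end of the rocker switch on its front panel until it clicks over. Then stand the blue-capped vial upright in the mixer's black rubber cup and press it down, firmly but without leaning hard on it, until the spring-loaded cup is at or near the bottom of its 4 mm travel, which is what makes the mixer run. Finish like that, still gripping the vial and keeping the cup pressed down; do not knock over the vial or disturb the things standing around.

Things in the scene. Friction and masses are not known exactly. Their poses are not given: they have to be found in the camera images.
- vortex_mixer: Vortex mixer, white box 140 x 114 mm on plan, top 116 mm high, fixed to the bench. Origin: under its centre, on the bench top; z up. Its -x axis points out of the front panel, towards the robot within about 0.3 rad. On the panel: the rocker (right, y -42 mm) and a dark speed knob (y +5, z 68 mm, radius 13 mm, out to x -86 mm; not used, fixed). The black cup stands on top.
- cup_rim (a point): Centre of the cup's upper rim, 163 mm above the bench when the cup is up; moves with the cup, z up. The black rubber cup is 52 mm across outside; its mouth is a cone, 34 mm wide at the rim, 18 mm at its floor 16 mm lower, so the foot of the 25 mm vial centres itself and wedges with its underside about 12 mm below the rim.
- rocker_top_end (a point): Point to press, near the upper end of the rocker's outer face, 49 mm above the bench, 7 mm above the rocker's pivot (much lower, it does not turn); fixed to the mixer, axes parallel to the mixer's. Press along the mixer's +x (into the panel). The rocker is red, 14 mm wide (y) and 22 mm high (z 31 to 53 mm) and stands 6 to 9 mm out of the panel.
- vortex_mixer_rocker (a joint): Tilt of the rocker, rad: +0.14 at the start (off, lower end in, top end standing out), -0.14 when on (top end in). An over-centre spring makes it snap to either side of 0 and stay; 2 to 3 N at the press point turns it over; that end moves about 2 mm in all.
- vortex_mixer_cup (a joint): How far the cup is pressed down, m: 0 up, 0.004 at its stop. Spring 2 N per mm from zero: 6 N at 3 mm, 8 N at the stop. The mixer runs above 2.8 mm.
- sample_vial: White reagent vial with a blue screw cap (the cap does not come off), standing on the bench, 20 to 42 g. Origin: centre of its underside, z up. Body 25 mm in diameter up to 45 mm, cap 20 mm in diameter from there to the top at 58 mm.
- tube_rack: Blue wire tube rack, 112 x 151 x 110 mm high, loose bystander to the right. Origin under its centre.
- buffer_bottle: Wide-neck glass bottle, 53 mm across, 86 mm high, loose bystander behind and left. Origin under its centre.
- bench_timer: Small white bench timer lying flat, 64 x 72 x 19 mm, loose bystander on the right. Origin under its centre.
- petri_dish: Petri dish, 91 mm across, 16 mm high, loose bystander near on the left. Origin under its centre.

How it is judged:
On the way, in this order (a step that is already met when the one before it is completed fails the run):
1. the rocker is switched on (top end in) while the cup is still up and the vial still stands on the bench (value of joint vortex_mixer_rocker below -0.1 rad and value of joint vortex_mixer_cup below 0.001 m and height (world z) of sample_vial below 0.01 m), for 0.2 s.
2. the vial is lifted clear of the bench (height (world z) of sample_vial above 0.04 m), for 0.2 s.
At the end, for the whole second after the job is handed in: Rocker below -0.1 rad. Vial in the cup: underside over 6 mm below the rim, within 6 mm of the axis, upright within 0.17 rad, gripped; it alone presses the cup down over 2.8 mm, with under 22 N. All this stays so through the last second (value of joint vortex_mixer_rocker below -0.1 rad and value of joint vortex_mixer_cup above 0.0028 m and horizontal distance between sample_vial and cup_rim below 0.006 m and z of sample_vial in the frame of cup_rim below -0.006 m and angle between sample_vial's own z axis and vertical below 0.17 rad and contact force between sample_vial and vortex_mixer between 4.5 and 22 N and contact force between the fingers and sample_vial above 1 N and contact force between each of the arm, the fingers and vortex_mixer below 1 N); the arm keeps its last pose, push and grip.
It fails at once if the vial is tipped over (angle between sample_vial's own z axis and vertical above 0.8 rad).
It fails at once if the vial is rammed onto the mixer with more than 35 N (contact force between sample_vial and vortex_mixer above 35 N).
It fails at once if a bystander (wire rack, bottle, timer or petri dish) is moved by more than 3 cm (distance of any of tube_rack, buffer_bottle, bench_timer, petri_dish from where it was at the start of the episode above 0.03 m).
It also fails if it takes over 64 s, if anything falls off the work surface, if the arm or the gripper's body presses on something with over 40 N, if the wrist force passes 120 N, or if a joint passes its speed limit or range.

## Working session

There is one attempt and no reset: what is moved stays moved. The work goes in short steps, Python scripts to look and compute and a shell command to move; the robot and the scene stay as the last step left them, time stands still between calls to the robot, and variables do not carry over. Pictures are saved under pics/ and viewed, at most 10 in all, crops included, and the job is handed in when it is done.

```bash
mkdir -p pics
cat > h.py <<'E'
import numpy as np, cv2
from cell import robot
def cloud(cam,mask=None,info=None,d=None):
    c=info or robot.camera_info(cam)
    v,u=np.nonzero((d>0)&(mask if mask is not None else True))
    z=d[v,u]; P=np.c_[(u-c['cx'])/c['fx']*z,(v-c['cy'])/c['fy']*z,z]
    return (P-c['t'])@np.array(c['R'])
E
python3 - <<'E'
from h import *
np.set_printoptions(precision=4,suppress=True)
o=robot.get_obs(); print(o['t'],o['position'],o['ee_rot'],o['gripper_width'])
for cam in ['scene','top']:
    im,d=robot.get_image(cam); cv2.imwrite(f'pics/{cam}0.png',im); np.save(f'{cam}0.npy',d)
    c=robot.camera_info(cam); print(cam,c['fx'],-np.array(c['R']).T@c['t'],np.array(c['R'])[2])
    for q in ['vortex_mixer','cup_rim','rocker_top_end','sample_vial','tube_rack','buffer_bottle','bench_timer','petri_dish']:
        for r in robot.outline_of(cam,q)[:1]:
            P=cloud(cam,r['mask'],c,d)
            print(q,round(r['confidence'],2),r['point'],r['mask'].sum(),np.percentile(P,[2,50,98],axis=0).round(3).tolist() if len(P) else None)
            np.save(f'{cam}_{q}.npy',r['mask'])
E
```

```text
0.0 [0.2989 0.605  0.2179] [-0.7143 -3.059   0.0017] 0.09302201931966184
scene 406.8213487162071 [-0.0111 -0.6543  0.9469] [ 0.4311  0.5633 -0.7049]
vortex_mixer 0.62 [211.5, 298.9] 2505 [[0.461, -0.056, 0.022], [0.524, -0.018, 0.115], [0.593, 0.071, 0.16]]
cup_rim 0.6 [186.7, 303.0] 211 [[0.545, -0.022, 0.134], [0.571, 0.006, 0.156], [0.59, 0.025, 0.165]]
rocker_top_end 0.58 [212.2, 297.3] 2541 [[0.462, -0.056, 0.02], [0.526, -0.019, 0.115], [0.594, 0.072, 0.162]]
tube_rack 0.85 [303.9, 388.3] 3247 [[0.483, -0.443, -0.001], [0.54, -0.362, 0.041], [0.619, -0.262, 0.104]]
buffer_bottle 0.72 [168.3, 291.1] 149 [[0.663, 0.211, 0.003], [0.684, 0.23, 0.025], [0.708, 0.257, 0.03]]
bench_timer 0.43 [192.3, 172.9] 466 [[0.249, 0.333, 0.003], [0.289, 0.371, 0.016], [0.332, 0.419, 0.021]]
petri_dish 0.62 [192.6, 173.4] 431 [[0.248, 0.333, 0.006], [0.287, 0.371, 0.017], [0.329, 0.415, 0.021]]
top 433.53852661775034 [0.4087 0.0022 1.4231] [ 0.0632  0.0028 -0.998 ]
vortex_mixer 0.58 [189.8, 271.8] 1794 [[0.468, -0.041, 0.058], [0.54, 0.019, 0.116], [0.624, 0.077, 0.162]]
cup_rim 0.5 [179.0, 278.7] 235 [[0.546, -0.019, 0.139], [0.571, 0.004, 0.153], [0.592, 0.026, 0.165]]
rocker_top_end 0.84 [191.7, 271.5] 1825 [[0.468, -0.042, 0.052], [0.539, 0.019, 0.116], [0.619, 0.079, 0.162]]
sample_vial 0.75 [179.5, 278.1] 209 [[0.547, -0.019, 0.139], [0.571, 0.004, 0.152], [0.591, 0.025, 0.165]]
tube_rack 0.74 [193.1, 395.0] 1940 [[0.486, -0.453, -0.006], [0.544, -0.372, 0.036], [0.599, -0.289, 0.104]]
buffer_bottle 0.74 [150.8, 207.3] 203 [[0.666, 0.216, -0.0], [0.688, 0.238, 0.025], [0.713, 0.263, 0.087]]
bench_timer 0.97 [249.1, 369.8] 447 [[0.348, -0.325, -0.001], [0.378, -0.29, 0.016], [0.41, -0.255, 0.023]]
petri_dish 0.98 [270.3, 164.2] 672 [[0.251, 0.338, -0.001], [0.292, 0.379, 0.014], [0.334, 0.422, 0.02]]
```

Run:
```python
import cv2,numpy as np
a=cv2.imread('pics/scene0.png');b=cv2.imread('pics/top0.png')
cv2.imwrite('pics/both.png',np.vstack([cv2.resize(a[100:400,100:500],(530,398))[:, :],cv2.resize(b[100:330,130:440],(530,393))])[:791])
cv2.imwrite('pics/both.png',np.hstack([cv2.resize(a[90:390,100:500],(400,300)),cv2.resize(b[90:390,100:500],(400,300))]))
```

```text
(no output)
```

View pics/scene0.png

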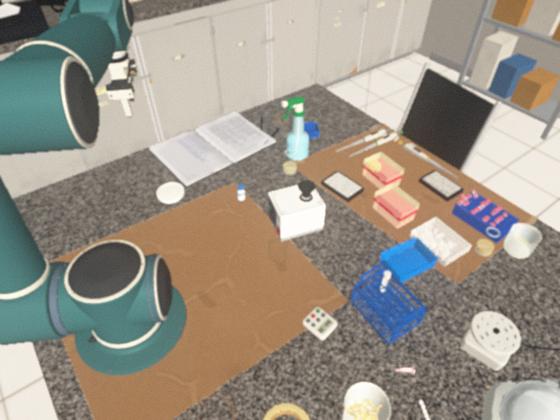

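View pics/top0.png

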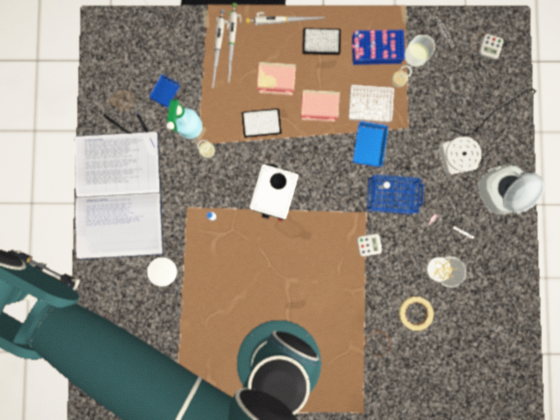

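The scene picture shows the mixer at (row 210, col 298) and its red rocker at (232,277). The vial is at (192,241), with the rack, timer and dish clear of both. The top view puts the vial at (215,211), the cup at (181,278) and the mixer yawed. Next I measure these precisely.

Run:
```python
from h import *
np.set_printoptions(precision=4,suppress=True)
for cam,(r,c) in {'scene':(192,241),'top':(215,211)}.items():
    im=cv2.imread(f'pics/{cam}0.png'); d=np.load(f'{cam}0.npy'); ci=robot.camera_info(cam)
    m=np.zeros(d.shape,bool); m[r-14:r+15,c-12:c+13]=True
    P=cloud(cam,m,ci,d); k=(P[:,2]>.025)
    print(cam,'vial n',k.sum(),P[k].min(0),P[k].max(0),P[k].mean(0)); t=P[k]; t=t[t[:,2]>.05]; print(len(t),t.mean(0),t.min(0),t.max(0))
    # cup rim and mixer top
    A=cloud(cam,np.ones(d.shape,bool),ci,d)
    A=A[(abs(A[:,0]-.55)<.13)&(abs(A[:,1]-.02)<.13)]
    cu=A[A[:,2]>.155]; print('cup',len(cu),cv2.minEnclosingCircle(cu[:,:2].astype(np.float32)),cu[:,2].max())
    tp=A[(abs(A[:,2]-.116)<.008)]; print('top',len(tp),cv2.minAreaRect(tp[:,:2].astype(np.float32)))
    h=cv2.cvtColor(im,cv2.COLOR_BGR2HSV); red=((h[...,0]<8)|(h[...,0]>172))&(h[...,1]>120)&(h[...,2]>50)
    mm=np.zeros(d.shape,bool); mm[170:250,250:330]=True
    v,u=np.nonzero(red&mm); print('red',len(v),v.mean() if len(v) else 0,u.mean() if len(v) else 0); R=cloud(cam,red&mm,ci,d)
    if len(R): print(R.mean(0),R.min(0),R.max(0))
cv2.imwrite('pics/crop.png',cv2.resize(cv2.imread('pics/scene0.png')[165:255,225:345],(800,600),interpolation=cv2.INTER_CUBIC))
```

```text
scene vial n 76 [0.4588 0.2031 0.0266] [0.4845 0.2282 0.0607] [0.4695 0.2143 0.0447]
29 [0.4721 0.2176 0.0565] [0.4626 0.2074 0.0518] [0.4845 0.2282 0.0607]
cup 114 ((0.5674238204956055, 0.0012431859504431486), 0.02647378295660019) 0.1676258538799028
top 1175 ((0.5420572757720947, 0.01513635367155075), (0.11854086816310883, 0.1417107880115509), 73.0675048828125)
red 12 231.5 277.1666666666667
[ 0.459  -0.0023  0.0407] [ 0.4543 -0.0122 -0.003 ] [0.4751 0.0218 0.055 ]
top vial n 54 [0.4602 0.2093 0.0261] [0.4827 0.2317 0.0618] [0.4714 0.2186 0.0473]
31 [0.4733 0.22   0.0566] [0.4653 0.2118 0.0519] [0.4814 0.2284 0.0618]
cup 115 ((0.5689027905464172, 0.004573498852550983), 0.02607533521950245) 0.16792887282503108
top 1462 ((0.5434349775314331, 0.018015511333942413), (0.11401702463626862, 0.1403835266828537), 73.71685028076172)
red 6 219.5 279.5
[ 0.4583 -0.0007  0.0527] [ 0.4569 -0.0055  0.047 ] [0.4598 0.004  0.061 ]
```

View pics/crop.png

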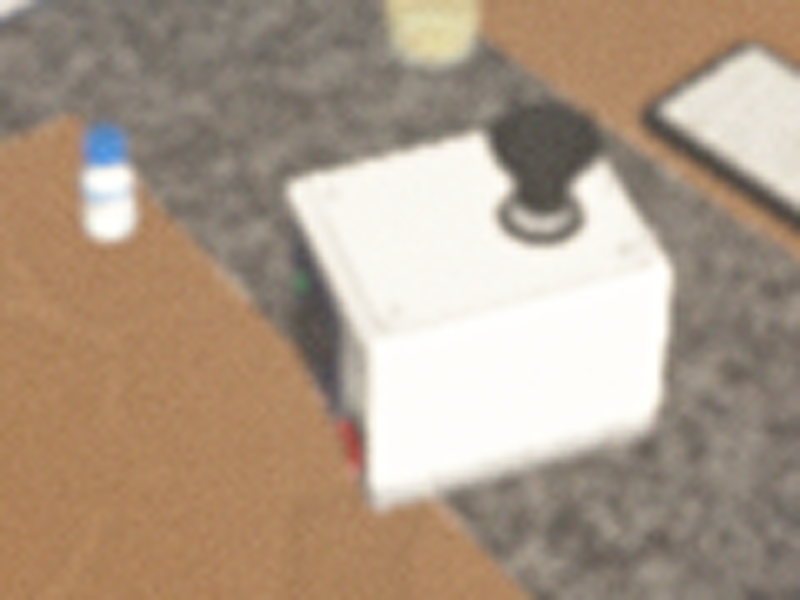

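The crop shows the vial upright and clear of everything, the cup at the back of the mixer, and the red rocker low at the right end of the front panel. The mixer yaw comes out at about -16.3° and the rocker prediction matches the red pixels. I'll turn the tool by -10° so its -x lies along the mixer's +x, close the fingers and travel over.

```bash
cat > go.py <<'E'
import sys; from h import *
from scipy.spatial.transform import Rotation as Ro
np.set_printoptions(precision=4,suppress=True)
o=robot.get_obs(); R=Ro.from_rotvec(o['ee_rot']).as_matrix()
print('t',round(o['t'],2),'pos',o['position'],'yaw x',np.degrees(np.arctan2(R[1,0],R[0,0])).round(2),'F',o['wrist_force'],'w',o['gripper_width'],'ff',o['finger_force'])
if len(sys.argv)>3: print('delta tool',R.T@(np.array(list(map(float,sys.argv[1:4])))-o['position']))
E
python3 -m jog '[[0,0,0,-5],[0,0,0,-5],[-0.02,-0.04,0,0],[-0.02,-0.04,0,0],[-0.02,-0.04,0,0],[-0.02,-0.04,0,0],[-0.02,-0.04,0,0],[-0.02,-0.04,0,0]]' 0; python3 go.py .4 .0146 .218
```

```text
t: 1.7
position: [0.3467, 0.3395, 0.2187]
ee_rot: [0.444, 3.11, 0.0]
wrist_force: [0.4, 0.2, 0.4]
gripper_width: 0.0334
finger_force: 0.0
t 1.7 pos [0.3467 0.3395 0.2187] yaw x 163.74 F [0.4322 0.2165 0.3851] w 0.033389644563535346 ff 0.0
delta tool [-0.1421 -0.297   0.0007]
```

```bash
python3 -m jog '[[-0.018,-0.037,0,0],[-0.018,-0.037,0,0],[-0.018,-0.037,0,0],[-0.018,-0.037,0,0],[-0.018,-0.037,0,0],[-0.018,-0.037,0,0],[-0.017,-0.037,0,0],[-0.017,-0.037,0,0]]' 0; python3 go.py .4 .0146 .09
python3 - <<'E'
from h import *
i,d=robot.get_image('wrist'); cv2.imwrite('pics/w1.png',i)
E
```

```text
t: 2.5
position: [0.4, 0.0156, 0.219]
ee_rot: [0.445, 3.109, 0.0]
wrist_force: [0.9, 0.5, 0.0]
gripper_width: 0.0
finger_force: 0.0
t 2.5 pos [0.4    0.0156 0.219 ] yaw x 163.72 F [0.8909 0.4936 0.0474] w 2.5555012273102695e-05 ff 0.0
delta tool [-0.0002 -0.001   0.129 ]
```

View pics/w1.png

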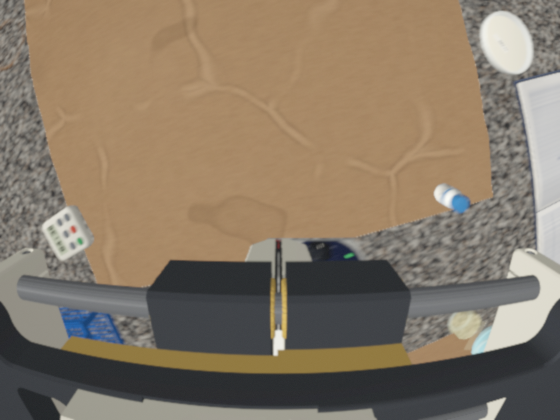

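The wrist view shows the camera on the robot side (+tool x), so it stays away from the mixer. The closed fingers are at (305,280), the dark knob panel shows behind them, and the vial is at (198,452). I'll use depth to check the finger width against the knob.

Run:
```python
from h import *
from scipy.spatial.transform import Rotation as Ro
np.set_printoptions(precision=3,suppress=True)
o=robot.get_obs(); c=robot.camera_info('wrist'); i,d=robot.get_image('wrist')
print(c['fx'],c['cx'],c['cy'])
R=Ro.from_rotvec(o['ee_rot']).as_matrix()
v,u=np.mgrid[0:420,0:560]; x=(u-c['cx'])/c['fx'];y=(v-c['cy'])/c['fy'];th=np.hypot(x,y);k=np.tan(th)/np.maximum(th,1e-9)
P=np.stack([x*k*d,y*k*d,d],-1).reshape(-1,3); W=((P-c['t'])@np.array(c['R'])-o['position'])@R; W=W.reshape(420,560,3)
print('cam tool',R.T@(-np.array(c['R']).T@c['t']-o['position']))
for r,cc in [(265,160),(265,270),(265,290),(265,400),(300,160),(300,270),(300,400),(345,160),(345,270),(345,400),(300,281),(250,279),(340,279),(265,60),(370,280)]: print(r,cc,d[r,cc],W[r,cc]*1000)
```

```text
325.19226210127806 278.0757421887579 207.54779520056846
cam tool [ 0.07   0.001 -0.165]
265 160 0.41658336 [-110.731 -159.414  218.021]
265 270 0.07981581 [ 36.204  -1.472 -91.664]
265 290 0.08000526 [ 36.114   3.497 -91.495]
265 400 0.41701177 [-111.525  166.604  218.063]
300 160 0.0656303 [  34.176  -25.161 -106.85 ]
300 270 0.06705225 [  34.278   -1.195 -105.367]
300 400 0.06444114 [  34.71    26.633 -107.97 ]
345 160 0.0686696 [  21.46   -27.38  -107.047]
345 270 0.0690194 [  22.701   -1.321 -106.375]
345 400 0.06773221 [  21.958   28.994 -107.919]
300 281 0.07395203 [ 30.575   1.202 -99.207]
250 279 0.16486257 [  7.44    1.042 -11.29 ]
340 279 0.3124833 [-139.528    1.446  102.727]
265 60 0.42120457 [-122.648 -337.932  219.774]
370 280 0.06178865 [  21.954    0.895 -114.048]
```

The wide blocks sit over 90 mm above the TCP and the finger's half thickness is 7.5 mm as assumed. I'll descend now.

```bash
python3 -m jog '[[0,0,0.04,0],[0,0,0.04,0],[0,0,0.04,0],[0,0,0.03,0],[0,0,0.022,0],[0,0,0,0],[-0.015,0,0,0],[-0.015,0,0,0]]' 0; python3 go.py .4476 .0006 .047
```

```text
t: 3.4
position: [0.4299, 0.0091, 0.0483]
ee_rot: [0.444, 3.108, 0.0]
wrist_force: [-0.1, 0.6, -0.5]
gripper_width: 0.0004
finger_force: 0.0
t 3.4 pos [0.4299 0.0091 0.0483] yaw x 163.75 F [-0.1433  0.5841 -0.538 ] w 0.0004046026632847694 ff 0.0
delta tool [-0.0194 -0.0032  0.0014]
```

```bash
python3 -m jog '[[-0.004,-0.003,0.001,0],[-0.004,0,0,0],[-0.003,0,0,0],[-0.002,0,0,0],[-0.002,0,0,0],[-0.001,0,0,0],[0,0,0,0],[0,0,0,0]]' 0; python3 -m jog '[[-0.001,0,0,0],[-0.001,0,0,0],[-0.001,0,0,0],[0,0,0,0],[0,0,0,0],[0,0,0,0],[0,0,0,0],[0,0,0,0]]' 0; python3 go.py .4476 .0006 .047
```

```text
t: 4.2
position: [0.4433, 0.0015, 0.0457]
ee_rot: [-0.445, -3.11, -0.0]
wrist_force: [0.2, 1.1, 0.2]
gripper_width: 0.0005
finger_force: 0.0
t: 5.0
position: [0.4464, 0.0006, 0.0457]
ee_rot: [0.445, 3.11, -0.0]
wrist_force: [0.2, -0.2, 0.6]
gripper_width: 0.0006
finger_force: 0.0
t 5.0 pos [0.4464 0.0006 0.0457] yaw x 163.71 F [ 0.1557 -0.2075  0.6237] w 0.0005893087808331532 ff 0.0
delta tool [-0.0012  0.0003 -0.0013]
```

```bash
python3 -m jog '[[-0.001,0,-0.001,0],[0,0,0,0],[-0.001,0,0,0],[0,0,0,0],[0,0,0,0],[0,0,0,0],[0,0,0,0],[0,0,0,0]]' 0; python3 -m jog '[[-0.001,0,0,0],[0,0,0,0],[0,0,0,0],[0,0,0,0],[0,0,0,0],[0,0,0,0],[0,0,0,0],[0,0,0,0]]' 0; python3 go.py .4476 .0006 .047
```

```text
t: 5.8
position: [0.4474, 0.0003, 0.0463]
ee_rot: [-0.445, -3.108, -0.0]
wrist_force: [-8.8, 3.2, 2.0]
gripper_width: 0.0005
finger_force: 4.5
t: 6.6
position: [0.4477, 0.0002, 0.0463]
ee_rot: [-0.444, -3.106, -0.001]
wrist_force: [-14.9, 4.8, 8.0]
gripper_width: 0.0003
finger_force: 8.8
t 6.6 pos [0.4477 0.0002 0.0463] yaw x 163.72 F [-14.9413   4.7527   8.0039] w 0.00025356608905415385 ff 8.839889307855628
delta tool [ 0.0002  0.0004 -0.0007]
```

Run:
```python
from h import *
np.set_printoptions(precision=3,suppress=True)
from scipy.spatial.transform import Rotation as Ro
o=robot.get_obs(); R=Ro.from_rotvec(o['ee_rot']).as_matrix(); print('F tool',R.T@o['wrist_force'],'M tool',R.T@o['wrist_torque'])
i,d=robot.get_image('scene'); j,_=robot.get_image('top')
cv2.imwrite('pics/p1.png',np.hstack([cv2.resize(i[170:260,230:320],(400,400),interpolation=cv2.INTER_CUBIC),cv2.resize(j[160:250,230:320],(400,400),interpolation=cv2.INTER_CUBIC)]))
```

```text
F tool [15.709  0.371 -7.936] M tool [ 0.036  3.034 -0.056]
```

View pics/p1.png

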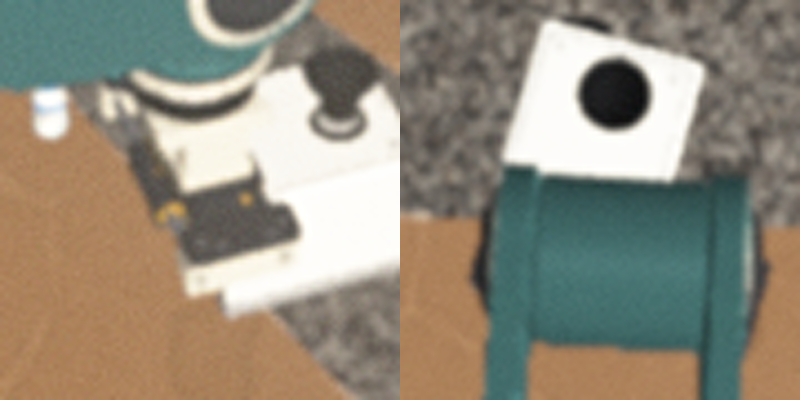

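The contact moment puts the force at the fingertips, so the rocker may already have flipped (it pushes the tool upward, as a top-in slope would). I'll back off sideways and look.

```bash
python3 -m jog '[[0.005,0,0,0],[0.01,0,0,0],[0.02,0,0,0],[0.01,-0.01,0,0],[0,-0.02,0,0],[0,-0.02,0,0],[0,0,0,0],[0,0,0,0]]' 0; python3 go.py .4476 .0006 .047
python3 - <<'E'
from h import *
i,d=robot.get_image('wrist'); np.save('w2.npy',d); cv2.imwrite('w2full.png',i); cv2.imwrite('pics/w2.png',cv2.resize(i[200:320,260:420],(800,600),interpolation=cv2.INTER_CUBIC))
E
```

```text
t: 7.5
position: [0.3919, -0.0356, 0.0468]
ee_rot: [0.447, 3.109, 0.0]
wrist_force: [0.4, -0.2, 0.6]
gripper_width: 0.0003
finger_force: 0.0
t 7.5 pos [ 0.3919 -0.0356  0.0468] yaw x 163.65 F [ 0.3618 -0.2391  0.5978] w 0.00034777668388616845 ff 0.0
delta tool [-0.0433  0.0504 -0.0001]
```

View pics/w2.png

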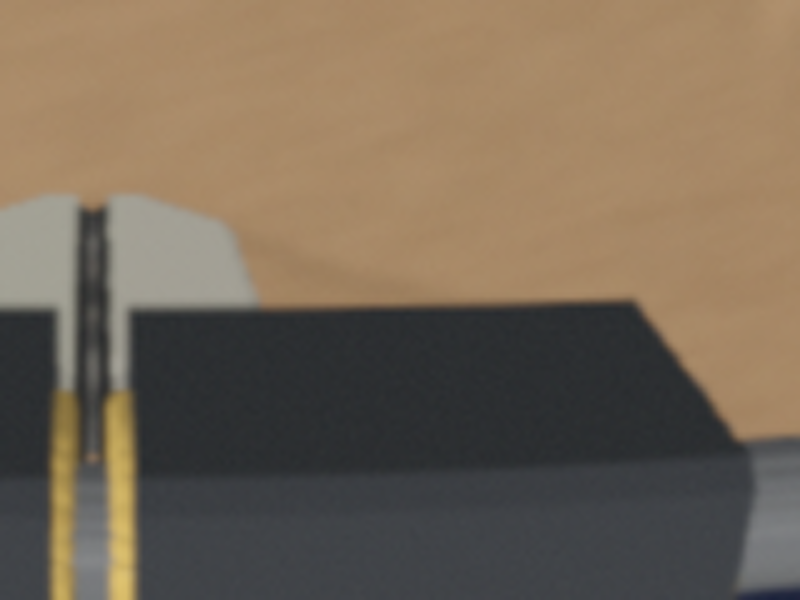

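The gripper blocks that view. I'll probe again slightly higher (z 0.050): if the rocker is on, contact will come about 0.5 mm deeper than before, and if it isn't, this press will flip it.

```bash
python3 -m jog '[[0,0.02,-0.003,0],[0,0.02,0,0],[0,0.01,0,0],[-0.02,0,0,0],[-0.014,0,0,0],[-0.006,0,0,0],[0,0,0,0],[0,0,0,0]]' 0;python3 go.py .4476 .0006 .050;  python3 -m jog '[[-0.001,0,0,0],[-0.001,0,0,0],[-0.001,0,0,0],[0,0,0,0],[0,0,0,0],[0,0,0,0],[0,0,0,0],[0,0,0,0]]' 0; python3 go.py .4476 .0006 .050
```

```text
t: 8.35
position: [0.4439, 0.0013, 0.0494]
ee_rot: [-0.445, -3.109, 0.0]
wrist_force: [-0.6, -0.4, 0.1]
gripper_width: 0.0003
finger_force: 0.0
t 8.35 pos [0.4439 0.0013 0.0494] yaw x 163.71 F [-0.611  -0.3632  0.0648] w 0.0003000404044336928 ff 0.0
delta tool [-0.0038  0.0004 -0.0006]
t: 9.15
position: [0.4473, 0.0003, 0.0497]
ee_rot: [0.445, 3.11, -0.0]
wrist_force: [0.2, -1.0, 0.9]
gripper_width: 0.0002
finger_force: 0.0
t 9.15 pos [0.4473 0.0003 0.0497] yaw x 163.71 F [ 0.1686 -0.9662  0.8621] w 0.0002376781694018639 ff 0.0
delta tool [-0.0002  0.0004 -0.0003]
```

```bash
python3 -m jog '[[-0.0005,0,0,0],[0,0,0,0],[-0.0005,0,0,0],[0,0,0,0],[0,0,0,0],[0,0,0,0],[0,0,0,0],[0,0,0,0]]' 0;  python3 -m jog '[[-0.001,0,0,0],[0,0,0,0],[0,0,0,0],[0,0,0,0],[0,0,0,0],[0,0,0,0],[0,0,0,0],[0,0,0,0]]' 0
```

```text
t: 9.95
position: [0.4478, 0.0002, 0.0495]
ee_rot: [-0.445, -3.109, -0.0]
wrist_force: [-5.1, 1.7, 3.8]
gripper_width: 0.0004
finger_force: 3.2
t: 10.75
position: [0.448, 0.0001, 0.0494]
ee_rot: [-0.444, -3.107, -0.0]
wrist_force: [-14.1, 3.8, 7.8]
gripper_width: 0.0003
finger_force: 7.5
```

The second contact came about 0.5 mm deeper, was firm, and matches the "on" slope, so the rocker is on. Next I back off and go for the vial.

```bash
python3 -m jog '[[0.005,0,0,0],[0.02,0,0,0],[0.025,0,-0.02,0],[0,0,-0.045,0],[0,0.03,-0.03,0],[0,0.04,0,0],[0,0.04,0,0],[0,0.04,0,0]]' 0.06;python3 go.py .473 .2195 .1
```

```text
t: 11.55
position: [0.4437, 0.1594, 0.1451]
ee_rot: [0.445, 3.108, 0.001]
wrist_force: [0.7, -0.2, 0.6]
gripper_width: 0.0585
finger_force: 0.0
t 11.55 pos [0.4437 0.1594 0.1451] yaw x 163.7 F [ 0.6705 -0.2433  0.5966] w 0.05846147675119995 ff 0.0
delta tool [-0.0112  0.0659  0.0452]
```

```bash
python3 -m jog '[[-0.004,0.022,0,0],[-0.004,0.022,0,0],[-0.003,0.022,0,0],[0,0,0.02,0],[0,0,0.025,0],[0,0,0.005,0],[0,0,0,0],[0,0,0,0]]' 0.06;python3 go.py .473 .2195 .021
python3 - <<'E'
from h import *
from scipy.spatial.transform import Rotation as Ro
np.set_printoptions(precision=3,suppress=True)
o=robot.get_obs(); c=robot.camera_info('wrist'); i,d=robot.get_image('wrist')
cv2.imwrite('pics/w3.png',i)
R=Ro.from_rotvec(o['ee_rot']).as_matrix()
v,u=np.mgrid[0:420,0:560]; x=(u-c['cx'])/c['fx'];y=(v-c['cy'])/c['fy'];th=np.hypot(x,y);k=np.tan(th)/np.maximum(th,1e-9)
W=((np.stack([x*k*d,y*k*d,d],-1).reshape(-1,3)-c['t'])@np.array(c['R']))
T=(W-o['position'])@R
m=(W[:,2]>.03)&(W[:,2]<.065)&(abs(T[:,0])<.03)&(abs(T[:,1])<.022)&(d.ravel()>0)
print(m.sum(),T[m].min(0),T[m].max(0)); c=m&(W[:,2]>.054); print(c.sum(),np.percentile(T[c],[2,98],axis=0) if c.any() else 0)
E
```

```text
t: 12.35
position: [0.4728, 0.2181, 0.0959]
ee_rot: [0.445, 3.109, 0.001]
wrist_force: [0.5, -0.1, 1.8]
gripper_width: 0.0601
finger_force: 0.0
t 12.35 pos [0.4728 0.2181 0.0959] yaw x 163.7 F [ 0.4966 -0.1191  1.7946] w 0.060112062965490896 ff 0.0
delta tool [0.0003 0.0013 0.0749]
1168 [-0.008 -0.01   0.037] [0.016 0.014 0.066]
671 [[-0.006 -0.006  0.038]
 [ 0.011  0.012  0.041]]
```

View pics/w3.png

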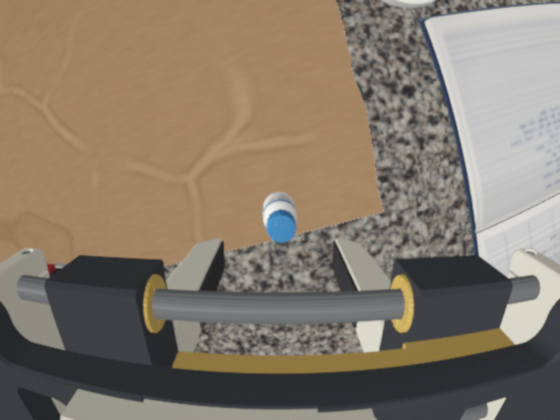

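The wrist view shows the vial upright between the open fingers at (218,281), about 2–3 mm off in tool x and y. I'll correct for that, descend and grip.

```bash
python3 -m jog '[[0.002,0.002,0.01,0],[0,0,0.02,0],[0,0,0.02,0],[0,0,0.015,0],[0,0,0.008,0],[0,0,0.002,0],[0,0,0,0],[0,0,0,0]]' 0.06; python3 -m jog '[[0,0,0,0],[0,0,0,0],[0,0,0,0],[0,0,0,0],[0,0,0,0],[0,0,0,0],[0,0,0,0],[0,0,0,0]]' 0.01; python3 go.py .473 .2195 .021
```

```text
t: 13.2
position: [0.4714, 0.2207, 0.0205]
ee_rot: [0.445, 3.109, 0.001]
wrist_force: [-1.0, -0.4, 0.2]
gripper_width: 0.0601
finger_force: 0.0
t: 14.0
position: [0.471, 0.2205, 0.0197]
ee_rot: [0.445, 3.11, 0.0]
wrist_force: [-0.1, 0.2, -0.1]
gripper_width: 0.0235
finger_force: 29.7
t 14.0 pos [0.471  0.2205 0.0197] yaw x 163.71 F [-0.0677  0.2025 -0.1336] w 0.0235394447528021 ff 29.72413659270387
delta tool [-0.0022 -0.0004 -0.0013]
```

```bash
python3 -m jog '[[0,0,-0.01,0],[0,0,-0.03,0],[0,0,-0.045,0],[0,0,-0.045,0],[0,0,-0.045,0],[0,0,-0.035,0],[0,0,0,0],[0,0,0,0]]' 0.01; python3 go.py .5672 .004 .23
```

```text
t: 14.8
position: [0.471, 0.2205, 0.2305]
ee_rot: [0.445, 3.109, 0.001]
wrist_force: [-1.0, 1.1, 0.7]
gripper_width: 0.0236
finger_force: 29.7
t 14.8 pos [0.471  0.2205 0.2305] yaw x 163.71 F [-1.0181  1.104   0.6629] w 0.02362363880253894 ff 29.721423324372154
delta tool [-0.153  -0.1809  0.0005]
```

```bash
python3 -m jog '[[-0.02,-0.024,0,0],[-0.03,-0.036,0,0],[-0.03,-0.036,0,0],[-0.03,-0.036,0,0],[-0.025,-0.03,0,0],[-0.013,-0.014,0,0],[-0.005,-0.005,0,0],[0,0,0,0]]' 0.01; python3 -m jog '[[0,0,0,0],[0,0,0,0],[0,0,0,0],[0,0,0,0],[0,0,0,0],[0,0,0,0],[0,0,0,0],[0,0,0,0]]' 0.01;python3 go.py .5672 .004 .23
python3 - <<'E'
from h import *
from scipy.spatial.transform import Rotation as Ro
np.set_printoptions(precision=4,suppress=True)
o=robot.get_obs(); R=Ro.from_rotvec(o['ee_rot']).as_matrix()
for cam in ['scene','wrist']:
    c=robot.camera_info(cam); i,d=robot.get_image(cam); cv2.imwrite(f'{cam}4.png',i)
    v,u=np.mgrid[0:420,0:560]; x=(u-c['cx'])/c['fx'];y=(v-c['cy'])/c['fy'];th=np.hypot(x,y)
    k=np.tan(th)/np.maximum(th,1e-9) if cam=='wrist' else 1
    W=((np.stack([x*k*d,y*k*d,d],-1).reshape(-1,3)-c['t'])@np.array(c['R']))
    near=(np.hypot(W[:,0]-.567,W[:,1]-.004)<.035)&(d.ravel()>0)
    cu=W[near&(W[:,2]>.155)&(W[:,2]<.172)]; vi=W[near&(W[:,2]>.195)&(W[:,2]<.22)]
    for n,p in (('cup',cu),('vial',vi)):
        if len(p)>4: print(cam,n,len(p),cv2.minEnclosingCircle(p[:,:2].astype(np.float32)),p.min(0),p.max(0))
a=cv2.imread('scene4.png')[130:230,250:350]; b=cv2.imread('wrist4.png')[190:290,230:330]
cv2.imwrite('pics/p4.png',np.hstack([cv2.resize(a,(400,400)),cv2.resize(b,(400,400))]))
E
```

```text
t: 15.6
position: [0.5668, 0.0036, 0.2284]
ee_rot: [-0.446, -3.108, 0.0]
wrist_force: [0.0, 0.8, -0.5]
gripper_width: 0.024
finger_force: 29.7
t: 16.4
position: [0.5671, 0.0039, 0.2297]
ee_rot: [0.445, 3.11, -0.0]
wrist_force: [-0.1, -0.4, -0.3]
gripper_width: 0.0242
finger_force: 29.7
t 16.4 pos [0.5671 0.0039 0.2297] yaw x 163.71 F [-0.1396 -0.45   -0.2516] w 0.02424010480483432 ff 29.721353696950246
delta tool [-0.0001  0.0002 -0.0003]
scene cup 116 ((0.5681828856468201, 0.0014162271982058883), 0.027284404262900352) [ 0.5421 -0.0256  0.1555] [0.5929 0.0274 0.1666]
scene vial 11 ((0.5624357461929321, -0.0028096074238419533), 0.011412792839109898) [ 0.554  -0.0116  0.2159] [0.5695 0.006  0.2192]
wrist cup 1306 ((0.5666339993476868, 0.004110647365450859), 0.026293456554412842) [ 0.5409 -0.0216  0.155 ] [0.5909 0.0298 0.1642]
wrist vial 120 ((0.5612418055534363, 0.004932750016450882), 0.01178720872849226) [ 0.5531 -0.0064  0.2117] [0.5639 0.0163 0.2199]
```

View pics/p4.png

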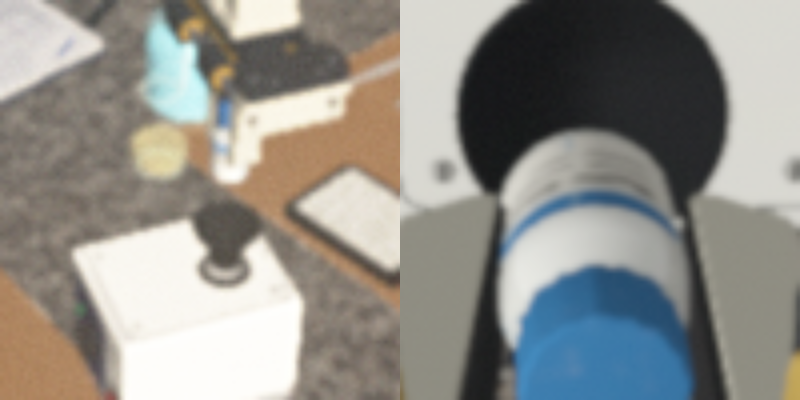

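The scene crop shows the vial hanging upright over the cup. The wrist crop shows it aligned, and the wrist depth puts the cup centre within 0.5 mm of the TCP. Now the descent.

```bash
python3 -m jog '[[0,0,0.01,0],[0,0,0.02,0],[0,0,0.012,0],[0,0,0.005,0],[0,0,0.002,0],[0,0,0,0],[0,0,0,0],[0,0,0,0]]' 0.01; python3 -m jog '[[0,0,0.002,0],[0,0,0.002,0],[0,0,0.002,0],[0,0,0.001,0],[0,0,0.001,0],[0,0,0,0],[0,0,0,0],[0,0,0,0]]' 0.01
```

```text
t: 17.3
position: [0.5673, 0.0038, 0.1813]
ee_rot: [0.445, 3.109, 0.0]
wrist_force: [0.2, 0.6, -1.1]
gripper_width: 0.0237
finger_force: 29.7
t: 18.1
position: [0.5671, 0.0039, 0.1728]
ee_rot: [0.445, 3.11, 0.0]
wrist_force: [0.2, -0.6, 1.2]
gripper_width: 0.0238
finger_force: 29.7
```

```bash
python3 -m jog '[[0,0,0.001,0],[0,0,0.001,0],[0,0,0.001,0],[0,0,0,0],[0,0,0,0],[0,0,0,0],[0,0,0,0],[0,0,0,0]]' 0.01; python3 -m jog '[[0,0,0.001,0],[0,0,0.001,0],[0,0,0,0],[0,0,0,0],[0,0,0,0],[0,0,0,0],[0,0,0,0],[0,0,0,0]]' 0.01
```

```text
t: 18.9
position: [0.5672, 0.0039, 0.1698]
ee_rot: [0.445, 3.109, 0.0]
wrist_force: [2.9, 1.0, 5.1]
gripper_width: 0.0239
finger_force: 29.8
t: 19.7
position: [0.5675, 0.0039, 0.1683]
ee_rot: [0.445, 3.108, 0.0]
wrist_force: [4.3, 0.9, 7.2]
gripper_width: 0.0235
finger_force: 29.8
```

The cup wall pushes the vial about 4 N in +x, so I'll shift 1 mm that way and press a little further.

```bash
python3 -m jog '[[-0.0005,0,0,0],[-0.0005,0,0,0],[0,0,0.0005,0],[0,0,0.0005,0],[0,0,0,0],[0,0,0,0],[0,0,0,0],[0,0,0,0]]' 0.01;python3 go.py
```

```text
t: 20.5
position: [0.5683, 0.0038, 0.1674]
ee_rot: [0.445, 3.109, 0.001]
wrist_force: [2.1, 1.7, 9.3]
gripper_width: 0.0237
finger_force: 29.9
t 20.5 pos [0.5683 0.0038 0.1674] yaw x 163.72 F [2.0798 1.7214 9.3463] w 0.023682701341718213 ff 29.871365808940027
```

```bash
python3 -m jog '[[0,0,0.0005,0],[0,0,0,0],[0,0,0.0005,0],[0,0,0,0],[0,0,0,0],[0,0,0,0],[0,0,0,0],[0,0,0,0]]' 0.01;python3 - <<'E'
from h import *
o=robot.get_obs(); print(o['wrist_force'],o['position'])
c=robot.camera_info('wrist'); d=robot.get_image('wrist')[1]
v,u=np.mgrid[0:420,0:560]; x=(u-c['cx'])/c['fx'];y=(v-c['cy'])/c['fy'];th=np.hypot(x,y);k=np.tan(th)/np.maximum(th,1e-9)
W=((np.stack([x*k*d,y*k*d,d],-1).reshape(-1,3)-c['t'])@np.array(c['R']))
rr=np.hypot(W[:,0]-.568,W[:,1]-.004); n=(rr<.025)&(rr>.018)&(d.ravel()>0)&(W[:,2]>.15)&(W[:,2]<.17)&(W[:,0]<.568)
print('rim z',n.sum(),np.percentile(W[n][:,2],[10,50,90]))
i,_=robot.get_image('scene'); cv2.imwrite('pics/end.png',cv2.resize(i[150:270,240:360],(600,600),interpolation=cv2.INTER_CUBIC))
E
```

```text
t: 21.3
position: [0.5685, 0.0039, 0.167]
ee_rot: [0.444, 3.108, 0.001]
wrist_force: [1.7, 2.2, 13.6]
gripper_width: 0.0235
finger_force: 29.9
[ 1.69324558  2.16928182 13.61965828] [0.56851641 0.00392035 0.16696444]
rim z 937 [0.15150028 0.15582082 0.15807095]
```

View pics/end.png

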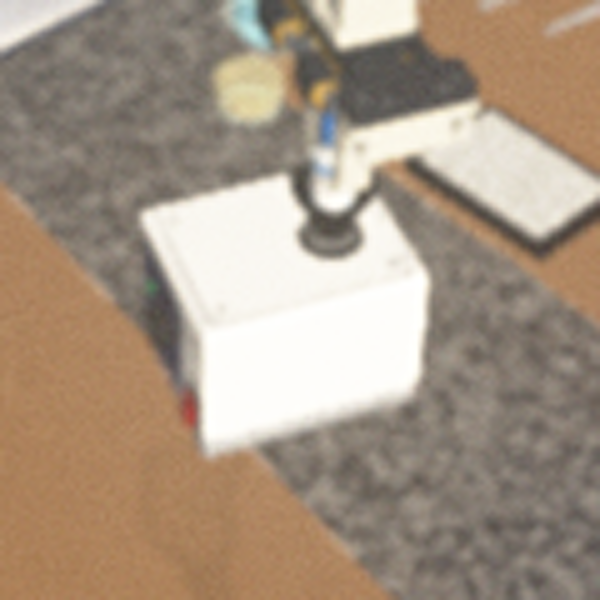

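The vial sits upright in the pressed cup, still gripped. The force now rises steeply, so the cup is at its stop at 13.6 N, inside the 22 N limit. The rocker's red lower end now stands out at (408,188), which agrees with "on". Handing in.

```bash
python3 -c "
from cell import robot
print(robot.hand_in())"
```

```text
the job is handed in; nothing more can be done
None
```

I handed the job in at about 21 s; the verdict wasn't shown. Contact probing and the final picture indicate the rocker is on, and the gripped vial holds the cup at its stop with about 14 N.

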